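# Swing the tasting cask to its serving mark

### The arm

A 6-joint arm with a two-finger parallel gripper is mounted at the origin on the work surface. World frame = base frame: x ahead of the robot, y to its left, z up, the work surface at z = 0. Lengths are in mm, angles in rad, forces in N, time in s.
With the tool pointing down it reaches from about 375 to 900 mm from the base axis. Payload 3.1 kg.
Tool frame: the origin (TCP) lies at the very end of the fingers, on their centre line; the grasp point (between the pads) lies 19 mm behind it; z points along the fingers, y is the line along which they close (so a half turn about z gives the same grasp; the last joint's range is limited). The gripper opens to 85 mm and grips with 20 to 120 N. Pads are 22 mm wide; open, the fingers measure 114 mm over their backs; the gripper's body (76 mm by 85 mm) begins 54 mm behind the grasp point. The pads swing forward as they close: fully open they stand 13 mm farther back than shut.
Start: joints at [0.924, 0.527, 1.433, -0, 1.181, -0.178], TCP at [281.785, 557.848, 231.31] pointing down, gripper open.
Joint ranges: [-3.08, 3.08], [-0.75, 2.2], [0.22, 2.44], [-1.43, 4.57], [0, 2.65], [-2.85, 2.85]. Speed limits (rad/s): [2.79, 2.79, 3.14, 3.14, 3.14, 3.14].

### API

Orientations are given as a 3x3 rotation matrix whose columns are the frame's x, y, z axes.
In Python, from workcell import arm gives the robot as it stands.
- The arm moves only by the shell command python3 -m creep 'ROWS' [FORCE]. ROWS is a JSON object of lists of equal length, an entry for each row: "turn": the turn, a rotation vector about the tool's x, y, z in rad, a list of three; "linear": the shift along the tool's x, y, z in cm, a list of three; "claw": the closure, from -1 (fully open) to 1 (shut). A call has 1 to 8 rows; each row shifts and turns the commanded pose from where the row before left it, along the tool's axes as they then stand; what a row does not reach is not made up. A row lasts 1/10 s, in which the tool goes at most 50 mm and 8.59 degrees, less where a joint would pass 70% of its speed; a pose out of reach is approached as far as the arm can. A call is refused whole if a number of a shift passes 5 or a number of a turn 0.15, either way. A call with a gripper value outside its range is refused whole. The fingers move at their own pace and stop on an object; FORCE is the grip in N (left out, the last holds). Time passes only in rows, so rows that do not move let the fingers close. It gives the time, the measured TCP pose, the force, the opening and the grip force at its end, in the units of the state.
- arm.observe(): the state, without advancing time (a new reading comes with each control period).
- arm.read_camera(name): name is "scene" or "top" or "wrist"; returns a dict with "color" (420x560x3 uint8, red, green, blue), "intrinsics" (3x3 intrinsics, pixels), "R" (3x3) and "t" (3): a world point X has camera coordinates R X + t. Camera axes: x right, y down, z forward; pixel columns grow to the right and rows downward; lengths in mm; the calibration is good to about 2 mm. A picture is of the moment at which its call begins. There is no depth.
- arm.hand_in(): hands the job in; it is judged then, once.
The state is a dict: "t": time; "joints": joint angles; "dq": joint speeds; "effort": joint torques, N m; "position": TCP position; "orientation": TCP orientation; "contact_force": force on the tool from outside, world axes, zero at the start; "torque": the same for the moment, N m; "finger_gap": opening from 0.0 (shut) to 1.0 (fully open); "grasp_force": force on a finger pad.
Only numpy, scipy, OpenCV 4.12 (cv2) and the standard library are available. Lean on these libraries where they do the work, as an engineer would, in place of code of your own. Each camera call takes 0.05 s, during which the arm holds its last target. There are 200 camera calls.

### The job

Turn the small tasting cask on its swivel stand to the new serving position: loosen the black clamp knob well (anticlockwise), swing the turntable by its upright round handle until its steel pointer is on the raised index block of the base, then turn the knob fully tight again. Leave the two bottles, the tumbler, the jar and the cup around the stand where they are.

Things in the scene. Friction and masses are not known exactly. Their poses are not given: they have to be found in the camera images.
- clamp_knob (a joint): black bar-shaped clamp knob, turning about a vertical axis, on the aluminium bracket that overhangs the rim of the turntable. Value in rad: 0 = fully tight (end stop), growing as it is turned anticlockwise seen from above (loosening), up to 1.4 (end stop). It stays where it is left. From 0.6 upward the clamp grips no more; towards 0 its grip grows. Turning it takes up to 0.25 N m near 0
- knob_grip (a point): point on the knob's axis, 136 mm above the table, half-way up its grip bar; the bar is 82 mm long along this point's own x axis, 16 mm thick along y, its top 14 mm above and its underside 18 mm below this point. Turns with the knob. Below the bar is a 26 mm round hub, and 36 mm below this point the bracket's flat top (72 x 34 mm)
- turntable (a joint): swivel angle of the turntable about its vertical axis in rad, growing anticlockwise seen from above, range -0.95 to 0.95. Fully clamped it holds against about 30 N at the handle; loosened it needs about 2 to 3 N at the handle and stays where it is left
- pivot (a point): centre of the round wooden turntable (320 mm diameter) on its top face, 37 mm above the table, on the swivel axis; fixed to the dark round base (400 mm diameter, 20 mm thick), whose x axis it shares. A small wooden cask (170 mm long, 120 mm diameter, top 165 mm above the table, bung to 170 mm) lies on the turntable, its tap pointing along the turntable's +x
- handle_grip (a point): upright round black handle standing on the turntable, 135 mm from the swivel axis, 28 mm in diameter, from 71 to 137 mm above the table; the point is on its axis, 21 mm below its top. Moves with the turntable
- pointer_tip (a point): tip of the flat steel pointer (10 mm wide) on the turntable's edge, 167 mm from the swivel axis on the turntable's +y side; turns with the turntable. Its own y axis is the direction from the swivel axis to the tip
- index_block (a point): inner end, on its top face, of the raised steel index block (12 mm wide, 24 mm long radially, 14 mm high, top 34 mm above the table) fixed on the base's scale, 172 mm from the swivel axis. Its own y axis is the direction from the swivel axis to the block. The pointer is on the mark when it points radially at the middle of this block
- bottle_tall: bystander: amber bottle with cork, 68 mm diameter, 190 mm high; origin at the centre of its foot
- bottle_short: bystander: green bottle, 62 mm diameter, 140 mm high; origin at the centre of its foot
- tumbler: bystander: glass tumbler, 70 mm wide, 85 mm high; origin at the centre of its foot
- jar: bystander: amber jar, 72 mm wide, 75 mm high; origin at the centre of its foot
- dram_cup: bystander: white cup, 60 mm wide, 60 mm high; origin at the centre of its foot

How it is judged (in metres and radians):
On the way, in this order (a step that is already met when the one before it is completed fails the run):
1. the clamp knob is loosened (0.75 rad or more from tight) (value of joint clamp_knob above 0.75 rad), for 0.1 s.
2. with the clamp still loose, the pointer is brought onto the index block (within 0.045 rad) and rests there (value of joint clamp_knob above 0.6 rad and angle between the y axis of pointer_tip and the y axis of index_block, either way round below 0.045 rad and velocity of joint turntable between -0.03 and 0.03 rad/s), for 0.2 s.
3. the knob is turned tight again (below 0.2 rad) with the pointer still on the block (value of joint clamp_knob below 0.2 rad and angle between the y axis of pointer_tip and the y axis of index_block, either way round below 0.045 rad), for 0.2 s.
At the end, for the whole second after the job is handed in: the pointer is on the index block (within 0.045 rad, about 7 mm at the tip), the knob is tight (below 0.2 rad) and the turntable is still (all of step 3 and velocity of joint turntable between -0.03 and 0.03 rad/s); the robot touches nothing.
It fails at once if a bystander is moved by more than 40 mm (distance of any of bottle_tall, bottle_short, tumbler, jar, dram_cup from where it was at the start of the episode above 0.04 m).
It also fails if it takes over 67 s, if anything falls off the work surface, if the arm or the gripper's body presses on something with over 40 N, if the wrist force passes 120 N, or if a joint passes its speed limit or range.

## Working session

There is one attempt and no reset: what is moved stays moved. The work goes in short steps, Python scripts to look and compute and a shell command to move; the robot and the scene stay as the last step left them, time stands still between calls to the robot, and variables do not carry over. Pictures are saved under pics/ and viewed, at most 10 in all, crops included, and the job is handed in when it is done.

```bash
mkdir -p pics; ls
python3 - <<'E'
from workcell import arm
import cv2,pickle
d={}
for n in("scene","top"):
    d[n]=arm.read_camera(n); cv2.imwrite(f"pics/{n}0.png",d[n]["color"][:,:,::-1])
    print(n,d[n]["intrinsics"],d[n]["R"],d[n]["t"])
pickle.dump(d,open("cam0.pkl","wb"))
s=arm.observe();print(s)
E
```

```text
pics
scene [[519.78477076   0.         281.38754943]
 [  0.         519.78477076 212.3461054 ]
 [  0.           0.           1.        ]] [[-0.39961723  0.91661021  0.01147996]
 [ 0.67229075  0.30156801 -0.67607831]
 [-0.62316227 -0.26245467 -0.73674034]] [ 185.29281593 -324.91986528 1515.49082709]
top [[463.39818385   0.         279.87004036]
 [  0.         463.39818385 212.53131054]
 [  0.           0.           1.        ]] [[ 0.01536524 -0.99987228 -0.00439641]
 [-0.978162   -0.01411984 -0.20736375]
 [ 0.20727519  0.00748659 -0.97825403]] [   9.12434467  565.70033474 1158.39723657]
{'t': 0.1, 'joints': array([ 9.24468307e-01,  5.28383980e-01,  1.43374572e+00,  1.69965711e-07,
        1.18141340e+00, -1.78474815e-01]), 'dq': array([-0.00035585, -0.00206784, -0.00031607,  0.00071714, -0.00038414,
       -0.00066967]), 'effort': array([-5.47035688e-04, -4.43305492e+01, -1.78585696e+01, -2.18236505e-04,
        3.93921684e-03,  1.09280077e-05]), 'position': array([281.43013548, 557.34466055, 230.43390348]), 'orientation': array([[-8.92538255e-01,  4.50970159e-01, -1.17480334e-03],
       [ 4.50971556e-01,  8.92536964e-01, -1.55695280e-03],
       [ 3.46416153e-04, -1.91944283e-03, -9.99998098e-01]]), 'contact_force': array([ 0.55427587,  0.66627549, -0.43714682]), 'torque': array([ 0.00656664, -0.00588162,  0.0343166 ]), 'grasp_force': 0.0, 'finger_gap': 0.9996749272660699}
```

View pics/top0.png

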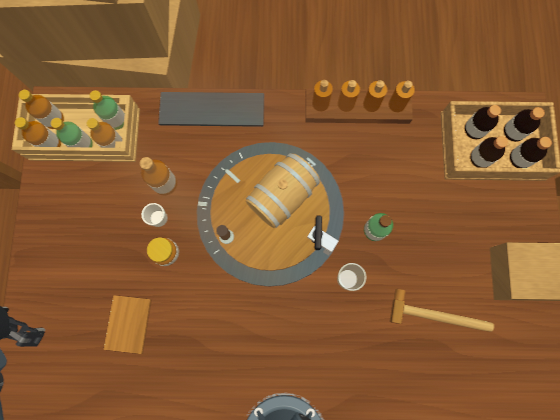

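View pics/scene0.png

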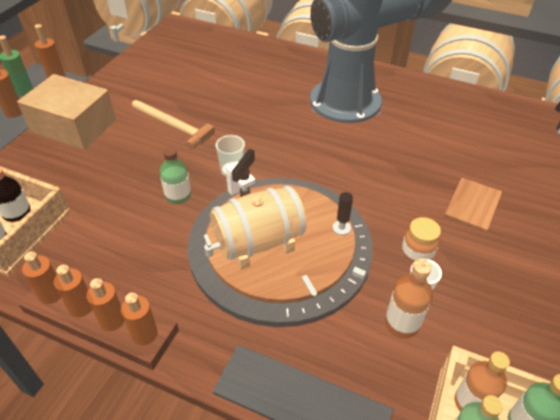

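The top view shows the turntable centre near (271,213), the pointer near (232,176), a bright block on the scale near (203,204), the handle near (224,234) and the knob bar near (319,232). The scene view agrees: knob (243,165), handle (345,210), pointer (310,285), block (359,272). I'll enlarge the stand next to confirm the details.

```bash
cat > h.py <<'E'
import numpy as np,cv2,pickle
def ray(c,uv):
    K,R,t=c["intrinsics"],c["R"],c["t"]
    d=R.T@np.linalg.solve(K,[uv[0],uv[1],1.]); return -R.T@t,d
def onz(c,uv,z):
    o,d=ray(c,uv); return o+d*(z-o[2])/d[2]
def proj(c,X):
    p=c["intrinsics"]@(c["R"]@np.array(X,float)+c["t"]); return p[:2]/p[2]
E
python3 - <<'E'
from h import *
d=pickle.load(open("cam0.pkl","rb"));c=d["top"];im=c["color"]
cr=im[135:290,190:350];cv2.imwrite("pics/crop0.png",cv2.resize(cr,None,fx=3.8,fy=3.8,interpolation=cv2.INTER_CUBIC)[:,:,::-1])
s=im.astype(int)
# base ring: dark bluish-grey
hsv=cv2.cvtColor(im,cv2.COLOR_RGB2HSV)
ring=((s[:,:,2]>=s[:,:,0]-4)&(s.max(2)<110)).astype(np.uint8)
ring[:130]=0;ring[300:]=0;ring[:,:185]=0;ring[:,355:]=0
n,l,st,_=cv2.connectedComponentsWithStats(ring);k=1+np.argmax(st[1:,4])
cs,_=cv2.findContours((l==k).astype(np.uint8),cv2.RETR_EXTERNAL,cv2.CHAIN_APPROX_NONE)
P=cv2.convexHull(max(cs,key=len))[:,0]
W=np.array([onz(c,p,20)[:2] for p in P])
A=np.c_[2*W,np.ones(len(W))];x=np.linalg.lstsq(A,(W**2).sum(1),rcond=None)[0]
print("pivot",x[:2],"R",np.sqrt(x[2]+x[0]**2+x[1]**2))
np.save("pivot.npy",x[:2])
# bright steel blobs and dark knob/handle blobs
for nm,m in(("bright",(s.min(2)>165)),("dark",(s.max(2)<45))):
    m=m.astype(np.uint8);m[:130]=0;m[300:]=0;m[:,:185]=0;m[:,355:]=0
    n,l,st,ce=cv2.connectedComponentsWithStats(m)
    for i in range(1,n):
        if st[i,4]>=8:
            r=cv2.minAreaRect(np.argwhere(l==i)[:,::-1].astype(np.float32));print(nm,st[i,4],ce[i].round(1),np.round(r[1],1),round(r[2],1))
E
```

```text
pivot [635.72103829  69.2763937 ] R 141.03513666958835
bright 8 [240.5 155. ] [4.9 0.9] 63.4
bright 57 [304.8 164.6] [17.   3.5] 45.0
bright 22 [310.7 161.3] [8.9 3.6] 56.3
bright 89 [294.9 174.5] [26.2  3.5] 45.0
bright 50 [231.8 175.4] [16.3  3. ] 42.0
bright 90 [273.1 197.4] [26.9  4.1] 42.7
bright 76 [262.6 208.1] [22.6  3.5] 45.0
bright 28 [202.2 203.4] [3. 7.] 90.0
bright 42 [311.2 233.7] [12.  6.] 90.0
bright 207 [328.2 241.4] [18.9 12.9] 32.0
bright 41 [228.1 239. ] [ 6.4 12.8] 51.3
bright 253 [346.8 278.8] [19. 15.] 90.0
dark 30 [315.8 241.9] [19.4  4.8] 74.5
```

View pics/crop0.png

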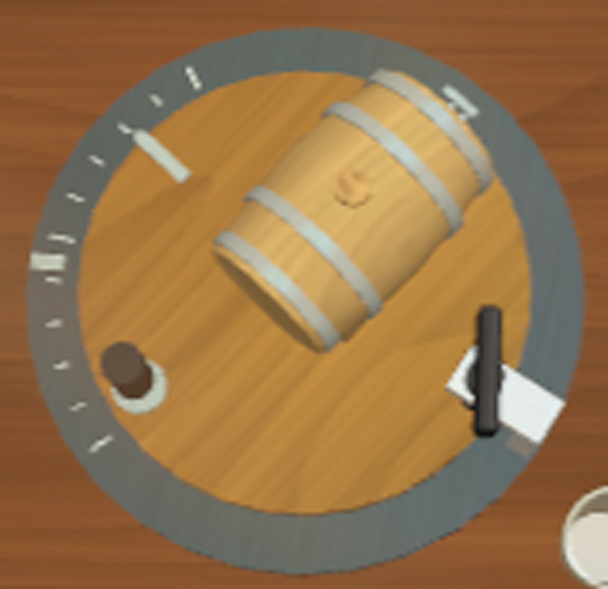

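The crop (3.8x, offset 190,135) shows the base rim spanning x 27–584 and y 27–574. The handle top is at (122,362). The knob bar runs from (489,308) to (485,434), the pointer tip is at (135,135), and the block's inner end is at (65,262).

Run:
```python
from h import *
from scipy.optimize import least_squares
d=pickle.load(open("cam0.pkl","rb"));c=d["top"];s=d["top"]["color"].astype(int)
f=lambda x,y:(190+(x+.5)/3.8-.5,135+(y+.5)/3.8-.5)
# rim points: radial scan outward->inward for the first bluish pixel
c0=np.array(f(305,300));W=[]
for a in np.arange(0,2*np.pi,.05):
    for r in np.arange(85,60,-.25):
        u,v=c0+r*np.array([np.cos(a),np.sin(a)])
        p=s[int(round(v)),int(round(u))]
        if p[2]>p[0]-5 and p.max()<150: W.append(onz(c,(u,v),20)[:2]);break
W=np.array(W)
q=least_squares(lambda x:np.hypot(*(W-x[:2]).T)-200,[640,70],loss="soft_l1",f_scale=2).x
print("pivot",q,len(W),np.median(np.hypot(*(W-q).T)));np.save("pivot.npy",q)
g=lambda n,p,z:(lambda X:print(n,X[:2].round(1),"r",np.hypot(*(X[:2]-q)).round(1),"ang",np.arctan2(*(X[:2]-q)[::-1]).round(3)))(onz(c,f(*p),z))
g("handle",(122,362),137)
g("handlebase",(140,388),71)
g("knobA",(489,308),150);g("knobB",(485,434),150);g("knobC",(487,371),150)
g("ptip",(135,135),38);g("pin",(188,178),38)
g("blkin",(65,262),34);g("blkout",(30,261),34)
c=d["scene"]
for n,uv,z in(("sc handle",(346,197),137),("sc tip",(314,292),38),("sc pin",(305,278),38),("sc blk",(359,272),34),("sc knob",(245,164),150)):
    X=onz(c,uv,z)[:2];print(n,X.round(1),np.hypot(*(X-q)).round(1),np.arctan2(*(X-q)[::-1]).round(3))
# bystanders feet top view
c=d["top"]
for n,uv,z in(("jar",(160,250),75),("cup",(153,214),60),("tumbler",(351,276),85),("green",(385,220),140),("amber",(146,163),190)):
    print(n,onz(c,uv,z).round(0))
```

```text
pivot [575.92621748  46.86982759] 96 197.8641038695063
handle [503.7 158. ] r 132.6 ang 2.147
handlebase [497.3 154. ] r 132.8 ang 2.204
knobA [539.8 -76.4] r 128.5 ang -1.856
knobB [459.  -73.8] r 168.0 ang -2.341
knobC [499.1 -75.1] r 144.1 ang -2.133
ptip [686.1 168.8] r 164.3 ang 0.836
pin [654.6 129.7] r 114.2 ang 0.811
blkin [592.7 215.3] r 169.3 ang 1.472
blkout [593.1 240.2] r 194.1 ang 1.482
sc handle [503.2 159.1] 133.8 2.146
sc tip [680.6 163.9] 157.0 0.841
sc pin [656.7 135.4] 119.8 0.831
sc blk [595.4 229.5] 183.7 1.465
sc knob [510.9 -65.6] 129.9 -2.095
jar [460. 322.  75.]
cup [557. 351.  60.]
tumbler [ 401. -163.   85.]
green [ 533. -240.  140.]
amber [655. 339. 190.]
```

The two views agree. Pivot is about (576,47), pointer angle 0.83 and block 1.475, so the turntable has to swing about +0.645. The handle is at (503,158), and the knob at (499,-75) with its bar along x. I'll yaw the tool to match the bar first, then travel high.

```bash
T='[0,0,0.15]'; python3 -m creep '{"turn":[[0,0,0.15],[0,0,0.15],[0,0,0.15],[0,0,0.15],[0,0,0.15],[0,0,0.15],[0,0,0.15],[0,0,0.15]],"linear":[[0,0,0],[0,0,0],[0,0,0],[0,0,0],[0,0,0],[0,0,0],[0,0,0],[0,0,0]],"claw":[-1,-1,-1,-1,-1,-1,-1,-1]}' && python3 -m creep '{"turn":[[0,0,0.15],[0,0,0.15],[0,0,0.15],[0,0,0.15],[0,0,0.15],[0,0,0.15],[0,0,0.15],[0,0,0.15]],"linear":[[0,0,0],[0,0,0],[0,0,0],[0,0,0],[0,0,0],[0,0,0],[0,0,0],[0,0,0]],"claw":[-1,-1,-1,-1,-1,-1,-1,-1]}' && python3 -m creep '{"turn":[[0,0,0.15],[0,0,0.15],[0,0,0]],"linear":[[0,0,0],[0,0,0],[0,0,0]],"claw":[-1,-1,-1]}'
```

```text
t: 0.9
position: [281.5, 557.5, 230.7]
orientation: [[0.103, 0.995, -0.001], [0.995, -0.103, -0.001], [-0.001, -0.001, -1.0]]
contact_force: [-0.4, -0.5, -0.3]
finger_gap: 0.997
grasp_force: 0.0
t: 1.7
position: [281.5, 557.5, 230.7]
orientation: [[0.964, 0.264, -0.001], [0.264, -0.964, -0.001], [-0.001, 0.001, -1.0]]
contact_force: [0.8, 0.9, 0.1]
finger_gap: 0.998
grasp_force: 0.0
t: 2.0
position: [281.5, 557.5, 230.8]
orientation: [[1.0, -0.026, -0.001], [-0.026, -1.0, -0.001], [-0.001, 0.001, -1.0]]
contact_force: [0.3, -0.2, -0.6]
finger_gap: 1.0
grasp_force: 0.0
```

```bash
python3 -m creep '{"turn":[[0,0,0],[0,0,0],[0,0,0],[0,0,0],[0,0,0],[0,0,0],[0,0,0],[0,0,0]],"linear":[[1.46,3.91,0],[1.46,3.91,0],[1.46,3.91,0],[1.46,3.91,0],[1.46,3.91,0],[1.46,3.91,0],[1.46,3.91,0],[1.46,3.91,0]],"claw":[-1,-1,-1,-1,-1,-1,-1,-1]}' && python3 -m creep '{"turn":[[0,0,0],[0,0,0],[0,0,0],[0,0,0],[0,0,0],[0,0,0],[0,0,0],[0,0,0]],"linear":[[1.46,3.91,0],[1.46,3.91,0],[1.46,3.91,0],[1.46,3.91,0],[1.46,3.91,0],[1.46,3.91,0],[1.46,3.91,0],[1.46,3.91,0]],"claw":[-1,-1,-1,-1,-1,-1,-1,-1]}' && python3 -m creep '{"turn":[[0,0,0],[0,0,0]],"linear":[[0,0,0],[0,0,0]],"claw":[-1,-1]}'
python3 - <<'E'
from h import *
from workcell import arm
c=arm.read_camera("wrist");pickle.dump(c,open("w1.pkl","wb"));cv2.imwrite("pics/w1.png",c["color"][:,:,::-1])
print(proj(c,[499,-75,150]),proj(c,[539,-76,150]),proj(c,[459,-74,150]))
E
```

```text
t: 2.8
position: [390.6, 240.5, 231.3]
orientation: [[1.0, -0.022, 0.0], [-0.022, -1.0, -0.0], [0.0, 0.0, -1.0]]
contact_force: [0.5, 0.2, 0.8]
finger_gap: 0.999
grasp_force: 0.0
t: 3.6
position: [499.1, -75.4, 231.2]
orientation: [[1.0, -0.023, -0.0], [-0.023, -1.0, 0.0], [-0.0, -0.0, -1.0]]
contact_force: [0.6, -0.1, 0.3]
finger_gap: 0.997
grasp_force: 0.0
t: 3.8
position: [498.7, -74.4, 230.9]
orientation: [[1.0, -0.026, -0.001], [-0.026, -1.0, 0.001], [-0.001, -0.001, -1.0]]
contact_force: [-0.4, 0.5, 0.6]
finger_gap: 1.001
grasp_force: 0.0
[286.1827882  217.01622473] [286.19085097 155.62056695] [286.17551271 272.41691703]
```

View pics/w1.png

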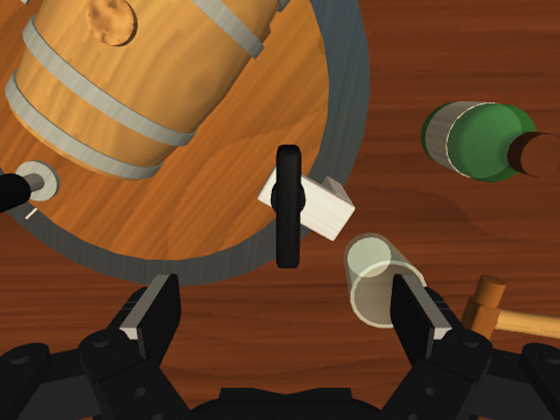

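The wrist view shows the bar running from (288,147) to (288,266), parallel to the fingers. Its centre is about 8–11 px above the predicted spot, so the knob is about 4–5 mm further in x. I'll correct for that, descend and grip.

```bash
python3 -m creep '{"turn":[[0,0,0],[0,0,0],[0,0,0],[0,0,0],[0,0,0],[0,0,0]],"linear":[[0.45,0.1,0],[0,0,3],[0,0,3],[0,0,3],[0,0,1.7],[0,0,0]],"claw":[-1,-1,-1,-1,-1,-1]}' && python3 -m creep '{"turn":[[0,0,0],[0,0,0],[0,0,0],[0,0,0],[0,0,0],[0,0,0],[0,0,0],[0,0,0]],"linear":[[0,0,0],[0,0,0],[0,0,0],[0,0,0],[0,0,0],[0,0,0],[0,0,0],[0,0,0]],"claw":[1,1,1,1,1,1,1,1]}' 60
```

```text
t: 4.45
position: [501.5, -72.8, 122.3]
orientation: [[1.0, -0.023, -0.005], [-0.023, -1.0, 0.002], [-0.005, -0.002, -1.0]]
contact_force: [-1.1, 0.0, -0.2]
finger_gap: 1.002
grasp_force: 0.0
t: 5.25
position: [503.9, -76.1, 125.4]
orientation: [[1.0, -0.026, 0.002], [-0.026, -1.0, -0.002], [0.002, 0.002, -1.0]]
contact_force: [-2.4, -5.0, 5.6]
finger_gap: 0.175
grasp_force: 61.0
```

```bash
python3 -m creep '{"turn":[[0,0,-0.07],[0,0,-0.1],[0,0,-0.1],[0,0,-0.1],[0,0,-0.1],[0,0,-0.1],[0,0,-0.1],[0,0,-0.1]],"linear":[[0,0,0],[0,0,0],[0,0,0],[0,0,0],[0,0,0],[0,0,0],[0,0,0],[0,0,0]],"claw":[1,1,1,1,1,1,1,1]}' && python3 -m creep '{"turn":[[0,0,-0.1],[0,0,-0.1],[0,0,-0.1],[0,0,-0.05],[0,0,0],[0,0,0]],"linear":[[0,0,0],[0,0,0],[0,0,0],[0,0,0],[0,0,0],[0,0,0]],"claw":[1,1,1,1,1,1]}'
```

```text
t: 6.05
position: [503.2, -74.4, 125.4]
orientation: [[0.734, 0.679, 0.0], [0.679, -0.734, 0.001], [0.001, -0.001, -1.0]]
contact_force: [-2.8, 1.1, 8.3]
finger_gap: 0.174
grasp_force: 61.3
t: 6.65
position: [502.4, -73.9, 125.3]
orientation: [[0.459, 0.888, -0.001], [0.888, -0.459, 0.001], [0.001, -0.002, -1.0]]
contact_force: [-3.1, 3.0, 8.7]
finger_gap: 0.17
grasp_force: 61.5
```

```bash
python3 -m creep '{"turn":[[0,0,0],[0,0,0],[0,0,0],[0,0,0],[0,0,0]],"linear":[[0,0,0],[0,0,0],[0,0,0],[0,0,0],[0,0,0]],"claw":[-1,-1,-1,-1,-1]}' && python3 -m creep '{"turn":[[0,0,0],[0,0,-0.15],[0,0,-0.15],[0,0,-0.15],[0,0,-0.15],[0,0,-0.15],[0,0,-0.15],[0,0,-0.15]],"linear":[[0,0,-4],[0,0,-4],[0,0,-3],[0,0,-1],[0,0,0],[0,0,0],[0,0,0],[0,0,0]],"claw":[-1,-1,-1,-1,-1,-1,-1,-1]}' && python3 -m creep '{"turn":[[0,0,0],[0,0,0],[0,0,0],[0,0,0],[0,0,0],[0,0,0],[0,0,0],[0,0,0]],"linear":[[2.78,1.81,0],[2.78,1.81,0],[2.78,1.81,0],[2.78,1.81,0],[2.78,1.81,0],[2.78,1.81,0],[2.78,1.81,0],[0,0,0]],"claw":[-1,-1,-1,-1,-1,-1,-1,-1]}'
python3 - <<'E'
from h import *
from workcell import arm
c=arm.read_camera("wrist");cv2.imwrite("pics/w2.png",c["color"][:,:,::-1])
pickle.dump(c,open("w2.pkl","wb"))
print(proj(c,[503.5,158.5,137]),arm.observe()["position"])
t=arm.read_camera("top");cv2.imwrite("pics/t2.png",t["color"][:,:,::-1])
E
```

```text
t: 7.15
position: [503.4, -74.8, 124.2]
orientation: [[0.459, 0.888, -0.0], [0.888, -0.459, 0.0], [0.0, -0.0, -1.0]]
contact_force: [-0.2, 0.4, 0.1]
finger_gap: 0.989
grasp_force: 0.0
t: 7.95
position: [503.2, -74.7, 244.2]
orientation: [[-0.547, 0.837, -0.0], [0.837, 0.547, 0.0], [0.0, -0.0, -1.0]]
contact_force: [0.5, 0.5, -0.5]
finger_gap: 1.001
grasp_force: 0.0
t: 8.75
position: [503.9, 160.7, 244.2]
orientation: [[-0.546, 0.838, -0.0], [0.838, 0.546, 0.001], [0.001, 0.001, -1.0]]
contact_force: [-0.4, -0.3, -0.1]
finger_gap: 0.997
grasp_force: 0.0
[282.82319387 207.95389887] [503.93859068 158.96094839 244.10418745]
```

View pics/w2.png

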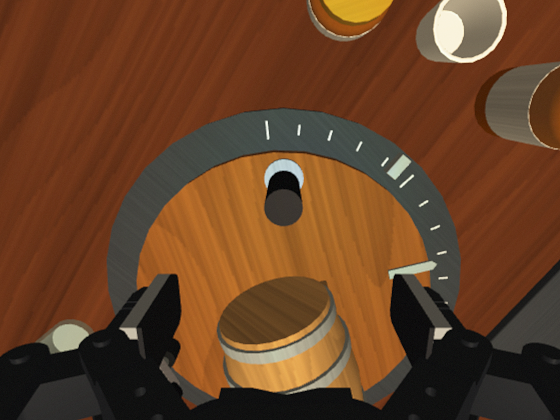

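The handle's top disc sits at (283,207), exactly as predicted. The block is at (399,167) and the pointer tip at (437,265). I'll descend and grip the handle.

```bash
python3 -m creep '{"turn":[[0,0,0],[0,0,0],[0,0,0],[0,0,0],[0,0,0],[0,0,0]],"linear":[[0,0,3.5],[0,0,3.5],[0,0,3.5],[0,0,2.3],[0,0,1],[0,0,0]],"claw":[-1,-1,-1,-1,-1,-1]}' && python3 -m creep '{"turn":[[0,0,0],[0,0,0],[0,0,0],[0,0,0],[0,0,0],[0,0,0]],"linear":[[0,0,0],[0,0,0],[0,0,0],[0,0,0],[0,0,0],[0,0,0]],"claw":[1,1,1,1,1,1]}' 40
python3 - <<'E'
from h import *
q=np.load("pivot.npy");c=pickle.load(open("w2.pkl","rb"))
for n,uv,z in(("tip",(437,265),38),("pin",(390,273),38),("blk in",(390,177),34),("blk out",(409,157),34)):
    X=onz(c,uv,z)[:2]-q;print(n,np.hypot(*X).round(1),np.arctan2(X[1],X[0]).round(3))
E
```

```text
t: 9.45
position: [503.8, 156.3, 105.2]
orientation: [[-0.541, 0.841, -0.003], [0.841, 0.541, -0.0], [0.001, -0.003, -1.0]]
contact_force: [0.4, 0.2, -0.3]
finger_gap: 1.003
grasp_force: 0.0
t: 10.05
position: [504.8, 157.5, 107.4]
orientation: [[-0.542, 0.84, 0.002], [0.84, 0.542, -0.0], [-0.001, 0.001, -1.0]]
contact_force: [-1.4, -0.7, 5.4]
finger_gap: 0.312
grasp_force: 39.5
tip 167.2 0.81
pin 117.5 0.828
blk in 169.8 1.475
blk out 195.8 1.472
```

```bash
python3 -m creep '{"turn":[[0,0,-0.02],[0,0,-0.04],[0,0,-0.04],[0,0,-0.04],[0,0,-0.04],[0,0,-0.04],[0,0,-0.04],[0,0,-0.04]],"linear":[[0,-0.27,0],[0,-0.54,0],[0,-0.54,0],[0,-0.54,0],[0,-0.54,0],[0,-0.54,0],[0,-0.54,0],[0,-0.54,0]],"claw":[1,1,1,1,1,1,1,1]}' && python3 -m creep '{"turn":[[0,0,-0.04],[0,0,-0.04],[0,0,-0.04],[0,0,-0.04],[0,0,-0.04],[0,0,-0.04],[0,0,-0.04],[0,0,-0.04]],"linear":[[0,-0.54,0],[0,-0.54,0],[0,-0.54,0],[0,-0.54,0],[0,-0.54,0],[0,-0.54,0],[0,-0.54,0],[0,-0.54,0]],"claw":[1,1,1,1,1,1,1,1]}' && python3 -m creep '{"turn":[[0,0,-0.02],[0,0,0],[0,0,0]],"linear":[[0,-0.27,0],[0,0,0],[0,0,0]],"claw":[1,1,1]}'
python3 - <<'E'
from h import *
from workcell import arm
q=np.load("pivot.npy")
p=arm.observe()["position"][:2]-q;print(np.hypot(*p),np.arctan2(p[1],p[0]))
c=arm.read_camera("top");pickle.dump(c,open("t3.pkl","wb"))
w=arm.read_camera("wrist");pickle.dump(w,open("w3.pkl","wb"))
a=cv2.resize(c["color"][160:250,185:265],(480,540),interpolation=cv2.INTER_CUBIC)
cv2.imwrite("pics/t3.png",a[:,:,::-1])
E
```

```text
t: 10.85
position: [475.1, 131.4, 107.4]
orientation: [[-0.767, 0.641, 0.004], [0.641, 0.767, 0.001], [-0.003, 0.003, -1.0]]
contact_force: [2.1, 1.1, 5.2]
finger_gap: 0.315
grasp_force: 39.7
t: 11.65
position: [453.1, 94.8, 107.4]
orientation: [[-0.93, 0.367, 0.006], [0.367, 0.93, 0.0], [-0.005, 0.002, -1.0]]
contact_force: [2.3, 1.9, 5.9]
finger_gap: 0.312
grasp_force: 39.7
t: 11.95
position: [451.9, 91.8, 107.4]
orientation: [[-0.937, 0.349, 0.005], [0.349, 0.937, -0.001], [-0.005, 0.001, -1.0]]
contact_force: [1.1, -2.0, 6.2]
finger_gap: 0.317
grasp_force: 39.8
131.92514177761203 2.7937752854844695
```

View pics/t3.png

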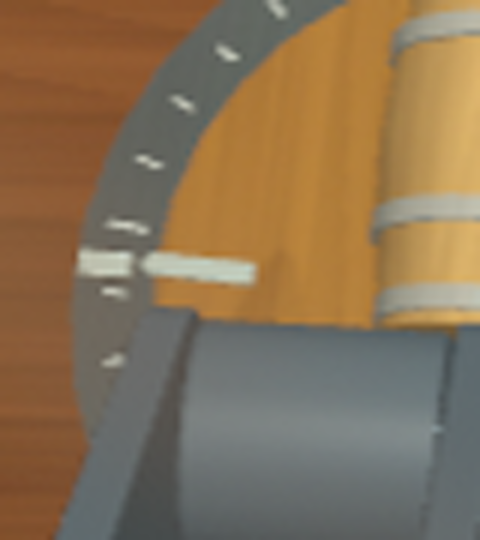

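The pointer runs from (143,262) to (255,272) and the block from (79,261) to (131,263), so they look nearly in line. I'll put a number on it.

Run:
```python
from h import *
q=np.load("pivot.npy");c=pickle.load(open("t3.pkl","rb"))
f=lambda x,y:(185+(x+.5)/6-.5,160+(y+.5)/6-.5)
for n,p,z in(("tip",(143,262),38),("pin",(255,272),38),("blkin",(131,263),34),("blkout",(79,261),34)):
    X=onz(c,f(*p),z)[:2]-q;print(n,np.hypot(*X).round(1),np.arctan2(X[1],X[0]).round(3))
im=c["color"].astype(int);m=(im.min(2)>140).astype(np.uint8);m[:195]=0;m[211:]=0;m[:,:195]=0;m[:,232:]=0
n,l,st,ce=cv2.connectedComponentsWithStats(m)
for i in range(1,n):
    if st[i,4]<12: continue
    X=onz(c,ce[i],36)[:2]-q;print(st[i],ce[i].round(2),np.hypot(*X).round(1),np.arctan2(X[1],X[0]).round(3))
```

```text
tip 164.2 1.468
pin 113.7 1.457
blkin 170.2 1.47
blkout 193.6 1.479
[198 202   9   4  35] [202.11 203.46] 181.3 1.48
[209 202  18   5  62] [217.45 204.21] 140.0 1.464
```

Pointer is at about 1.464 and the block at 1.475, roughly 0.01 short. I'll nudge it slightly, release, rise, and go back to the knob.

```bash
python3 -m creep '{"turn":[[0,0,-0.01],[0,0,0],[0,0,0],[0,0,0],[0,0,0]],"linear":[[0,-0.13,0],[0,0,0],[0,0,0],[0,0,0],[0,0,0]],"claw":[1,1,1,1,1]}' && python3 -m creep '{"turn":[[0,0,0],[0,0,0],[0,0,0],[0,0,0],[0,0,0]],"linear":[[0,0,0],[0,0,0],[0,0,0],[0,0,0],[0,0,0]],"claw":[-1,-1,-1,-1,-1]}' && python3 -m creep '{"turn":[[0,0,0],[0,0,0],[0,0,0.15],[0,0,0.15],[0,0,0.15],[0,0,0.15],[0,0,0.15],[0,0,0.15]],"linear":[[0,0,-3.5],[0,0,-3.5],[0,0,-3.5],[0,0,-3],[0,0,0],[0,0,0],[0,0,0],[0,0,0]],"claw":[-1,-1,-1,-1,-1,-1,-1,-1]}' && python3 -m creep '{"turn":[[0,0,0.15],[0,0,0.15],[0,0,0.15],[0,0,0.15],[0,0,0.15],[0,0,0.05],[0,0,0]],"linear":[[0,0,0],[0,0,0],[0,0,0],[0,0,0],[0,0,0],[0,0,0],[0,0,0]],"claw":[-1,-1,-1,-1,-1,-1,-1]}' && python3 -m creep '{"turn":[[0,0,0],[0,0,0],[0,0,0],[0,0,0],[0,0,0],[0,0,0],[0,0,0]],"linear":[[-2.49,2.44,0],[-2.49,2.44,0],[-2.49,2.44,0],[-2.49,2.44,0],[-2.49,2.44,0],[0,0,0],[0,0,0]],"claw":[-1,-1,-1,-1,-1,-1,-1]}'
python3 - <<'E'
from h import *
from workcell import arm
q=np.load("pivot.npy")
c=arm.read_camera("scene");pickle.dump(c,open("s4.pkl","wb"))
w=arm.read_camera("wrist");pickle.dump(w,open("w4.pkl","wb"));cv2.imwrite("pics/w4.png",w["color"][:,:,::-1])
print(arm.observe()["position"],proj(w,[503.4,-74.8,150]))
a=c["color"][200:340,280:400];cv2.imwrite("pics/s4.png",cv2.resize(a,None,fx=4,fy=4,interpolation=cv2.INTER_CUBIC)[:,:,::-1])
E
```

```text
t: 12.55
position: [451.6, 90.9, 107.4]
orientation: [[-0.94, 0.34, 0.005], [0.34, 0.94, -0.0], [-0.005, 0.002, -1.0]]
contact_force: [1.4, -0.0, 5.5]
finger_gap: 0.315
grasp_force: 39.7
t: 13.05
position: [449.1, 91.1, 106.2]
orientation: [[-0.94, 0.341, -0.001], [0.341, 0.94, 0.0], [0.0, -0.0, -1.0]]
contact_force: [0.5, -0.3, 0.2]
finger_gap: 1.002
grasp_force: 0.0
t: 13.85
position: [449.0, 91.1, 241.3]
orientation: [[-0.312, 0.95, -0.0], [0.95, 0.312, -0.0], [0.0, -0.0, -1.0]]
contact_force: [0.1, 0.7, -1.3]
finger_gap: 1.002
grasp_force: 0.0
t: 14.55
position: [449.0, 91.1, 241.1]
orientation: [[0.459, 0.889, -0.001], [0.889, -0.459, 0.0], [-0.0, -0.001, -1.0]]
contact_force: [-0.1, 0.6, 0.2]
finger_gap: 1.0
grasp_force: 0.0
t: 15.25
position: [500.2, -75.9, 240.9]
orientation: [[0.46, 0.888, -0.001], [0.888, -0.46, 0.001], [0.0, -0.001, -1.0]]
contact_force: [-0.5, 0.1, -0.2]
finger_gap: 1.004
grasp_force: 0.0
[499.74492332 -74.57464876 241.01292042] [289.80668033 210.13884402]
```

View pics/w4.png

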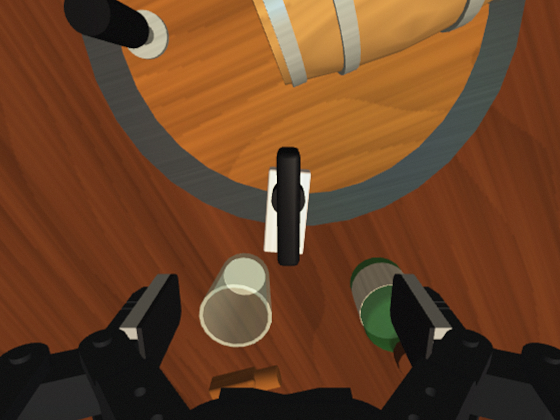

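View pics/s4.png

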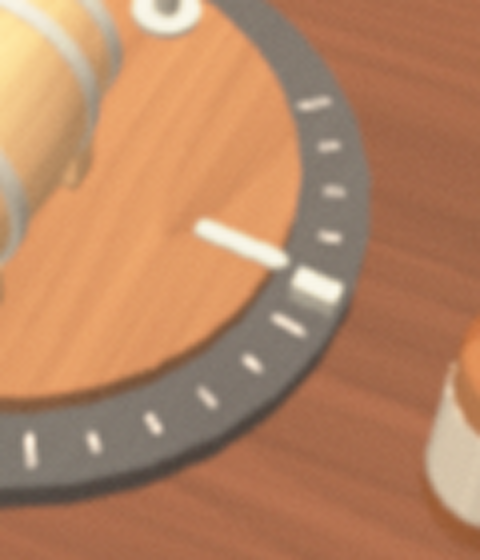

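The wrist view shows the bar centred at (288,206) against (290,210) predicted, and parallel to the fingers. In the scene crop the pointer runs (197,226)–(285,263) straight at the block (296,272)–(340,292). I'll check the angle in the top view before clamping.

Run:
```python
from h import *
from workcell import arm
q=np.load("pivot.npy")
c=arm.read_camera("top");im=c["color"].astype(int);m=(im.min(2)>140).astype(np.uint8);m[:195]=0;m[211:]=0;m[:,:195]=0;m[:,232:]=0
n,l,st,ce=cv2.connectedComponentsWithStats(m)
for i in range(1,n):
    if st[i,4]<12: continue
    X=onz(c,ce[i],36)[:2]-q;print(st[i],np.hypot(*X).round(1),np.arctan2(X[1],X[0]).round(3))
c=pickle.load(open("s4.pkl","rb"))
f=lambda x,y:(280+(x+.5)/4-.5,200+(y+.5)/4-.5)
for n,p,z in(("tip",(285,263),38),("pin",(200,227),38),("blkin",(299,274),34),("blkout",(338,291),34)):
    X=onz(c,f(*p),z)[:2]-q;print(n,np.hypot(*X).round(1),np.arctan2(X[1],X[0]).round(3))
```

```text
[198 202   9   4  35] 181.3 1.48
[209 203  18   5  61] 139.4 1.47
tip 163.3 1.49
pin 115.3 1.492
blkin 171.5 1.489
blkout 193.2 1.488
```

The pointer is on the mark, within about 0.01 rad in both views. Next I'll grip the knob and tighten it.

```bash
python3 -m creep '{"turn":[[0,0,0],[0,0,0],[0,0,0],[0,0,0],[0,0,0],[0,0,0]],"linear":[[0.15,0.3,0],[0,0,3.5],[0,0,3.5],[0,0,3],[0,0,1.7],[0,0,0]],"claw":[-1,-1,-1,-1,-1,-1]}' && python3 -m creep '{"turn":[[0,0,0],[0,0,0],[0,0,0],[0,0,0],[0,0,0],[0,0,0]],"linear":[[0,0,0],[0,0,0],[0,0,0],[0,0,0],[0,0,0],[0,0,0]],"claw":[1,1,1,1,1,1]}' 60 && python3 -m creep '{"turn":[[0,0,0.08],[0,0,0.1],[0,0,0.1],[0,0,0.1],[0,0,0.1],[0,0,0.1],[0,0,0.1],[0,0,0.1]],"linear":[[0,0,0],[0,0,0],[0,0,0],[0,0,0],[0,0,0],[0,0,0],[0,0,0],[0,0,0]],"claw":[1,1,1,1,1,1,1,1]}' && python3 -m creep '{"turn":[[0,0,0.1],[0,0,0.1],[0,0,0.1],[0,0,0.04],[0,0,0],[0,0,0]],"linear":[[0,0,0],[0,0,0],[0,0,0],[0,0,0],[0,0,0],[0,0,0]],"claw":[1,1,1,1,1,1]}'; python3 -c "
from workcell import arm;s=arm.observe();print(s['torque'])"
```

```text
t: 16.0
position: [502.3, -74.1, 122.2]
orientation: [[0.458, 0.889, -0.005], [0.889, -0.458, 0.002], [-0.001, -0.006, -1.0]]
contact_force: [0.8, -0.1, 0.5]
finger_gap: 0.997
grasp_force: 0.0
t: 16.6
position: [502.1, -74.6, 125.1]
orientation: [[0.459, 0.889, -0.003], [0.889, -0.459, 0.002], [-0.0, -0.004, -1.0]]
contact_force: [-4.5, 3.0, 8.2]
finger_gap: 0.175
grasp_force: 59.4
t: 17.4
position: [503.0, -75.5, 125.1]
orientation: [[0.952, 0.306, -0.002], [0.306, -0.952, -0.0], [-0.002, -0.0, -1.0]]
contact_force: [-3.0, -0.7, 5.0]
finger_gap: 0.175
grasp_force: 59.2
t: 18.0
position: [503.1, -76.1, 125.1]
orientation: [[1.0, -0.026, -0.001], [-0.026, -1.0, -0.001], [-0.001, 0.001, -1.0]]
contact_force: [-3.2, -1.6, 5.3]
finger_gap: 0.174
grasp_force: 59.3
[-0.28599543  0.59938912 -0.14654531]
```

```bash
python3 -m creep '{"turn":[[0,0,0.04],[0,0,0.03],[0,0,0]],"linear":[[0,0,0],[0,0,0],[0,0,0]],"claw":[1,1,1]}'; python3 -c "
from workcell import arm;s=arm.observe();print(s['torque'])"; python3 -m creep '{"turn":[[0,0,0],[0,0,0],[0,0,0],[0,0,0],[0,0,0]],"linear":[[0,0,0],[0,0,0],[0,0,0],[0,0,0],[0,0,0]],"claw":[-1,-1,-1,-1,-1]}' && python3 -m creep '{"turn":[[0,0,0],[0,0,0],[0,0,0],[0,0,0],[0,0,0],[0,0,0]],"linear":[[0,0,-3.5],[0,0,-3.5],[0,0,-3.5],[0,0,-1],[0,0,0],[0,0,0]],"claw":[-1,-1,-1,-1,-1,-1]}'
python3 - <<'E'
from h import *
from workcell import arm
q=np.load("pivot.npy")
c=arm.read_camera("top");im=c["color"].astype(int);m=(im.min(2)>140).astype(np.uint8);m[:195]=0;m[211:]=0;m[:,:195]=0;m[:,232:]=0
n,l,st,ce=cv2.connectedComponentsWithStats(m)
for i in range(1,n):
    if st[i,4]<12: continue
    X=onz(c,ce[i],36)[:2]-q;print(st[i],np.hypot(*X).round(1),np.arctan2(X[1],X[0]).round(3))
w=arm.read_camera("wrist");cv2.imwrite("pics/w5.png",w["color"][:,:,::-1])
E
```

```text
t: 18.3
position: [503.1, -76.2, 125.1]
orientation: [[0.995, -0.095, -0.001], [-0.095, -0.995, -0.001], [-0.001, 0.001, -1.0]]
contact_force: [-3.3, -4.4, 6.0]
finger_gap: 0.177
grasp_force: 59.3
[-0.36160541  0.58040482  0.04239437]
t: 18.8
position: [504.0, -75.4, 124.2]
orientation: [[0.995, -0.096, -0.0], [-0.096, -0.995, 0.0], [-0.0, -0.0, -1.0]]
contact_force: [1.2, -0.5, -0.6]
finger_gap: 0.988
grasp_force: 0.0
t: 19.4
position: [503.1, -75.2, 238.3]
orientation: [[0.995, -0.096, -0.002], [-0.096, -0.995, 0.001], [-0.002, -0.001, -1.0]]
contact_force: [-0.1, -0.5, -0.4]
finger_gap: 0.998
grasp_force: 0.0
[198 202   9   4  35] 181.3 1.48
[209 203  18   5  61] 139.4 1.47
```

View pics/w5.png

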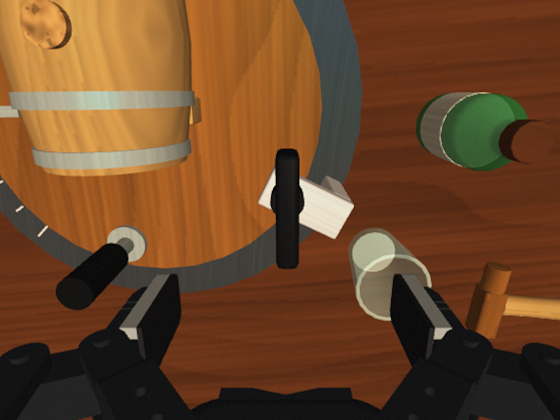

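The bar at (288,150)–(287,268) is still parallel to the fingers, so it followed my extra turn and wasn't at the stop yet. The pointer hasn't moved. I'll grip again and turn on until it resists.

```bash
python3 -m creep '{"turn":[[0,0,0],[0,0,0],[0,0,0],[0,0,0],[0,0,0],[0,0,0]],"linear":[[0,0,3.5],[0,0,3.5],[0,0,3],[0,0,1.4],[0,0,0],[0,0,0]],"claw":[-1,-1,-1,-1,-1,-1]}' && python3 -m creep '{"turn":[[0,0,0],[0,0,0],[0,0,0],[0,0,0],[0,0,0],[0,0,0]],"linear":[[0,0,0],[0,0,0],[0,0,0],[0,0,0],[0,0,0],[0,0,0]],"claw":[1,1,1,1,1,1]}' 60
P="python3 -c \"from workcell import arm;s=arm.observe();print('TZ',s['torque'],s['joints'][5])\""; eval $P
python3 -m creep '{"turn":[[0,0,0.05],[0,0,0]],"linear":[[0,0,0],[0,0,0]],"claw":[1,1]}'|grep ori; eval $P
python3 -m creep '{"turn":[[0,0,0.05],[0,0,0]],"linear":[[0,0,0],[0,0,0]],"claw":[1,1]}'|grep ori; eval $P
```

```text
t: 20.1
position: [503.5, -75.4, 124.5]
orientation: [[0.995, -0.096, -0.002], [-0.096, -0.995, 0.001], [-0.002, -0.001, -1.0]]
contact_force: [0.6, 0.3, 0.8]
finger_gap: 1.0
grasp_force: 0.0
t: 20.7
position: [504.1, -76.3, 126.0]
orientation: [[0.995, -0.095, 0.001], [-0.095, -0.995, -0.002], [0.001, 0.001, -1.0]]
contact_force: [-2.4, -2.6, 5.3]
finger_gap: 0.177
grasp_force: 60.9
TZ [-0.39165398  0.27850882  0.0635895 ] 1.2984561431115884
orientation: [[0.99, -0.142, 0.0], [-0.142, -0.99, -0.002], [0.001, 0.002, -1.0]]
TZ [-0.29051351  0.27083502  0.80880727] 1.3465286750709473
orientation: [[0.983, -0.185, 0.0], [-0.185, -0.983, -0.004], [0.001, 0.004, -1.0]]
TZ [-0.12593146  0.12548187  2.0449498 ] 1.392406198681354
```

The torque climbed to 0.8 and then 2.0 N m, so the knob is at its end stop. I'll release, rise and check.

```bash
python3 -m creep '{"turn":[[0,0,0],[0,0,0],[0,0,0],[0,0,0],[0,0,0]],"linear":[[0,0,0],[0,0,0],[0,0,0],[0,0,0],[0,0,0]],"claw":[-1,-1,-1,-1,-1]}' && python3 -m creep '{"turn":[[0,0,0],[0,0,0],[0,0,0],[0,0,0],[0,0,0],[0,0,0]],"linear":[[0,0,-3.5],[0,0,-3.5],[0,0,-3.5],[0,0,-1],[0,0,0],[0,0,0]],"claw":[-1,-1,-1,-1,-1,-1]}'
python3 - <<'E'
from h import *
from workcell import arm
q=np.load("pivot.npy")
c=arm.read_camera("top");im=c["color"].astype(int);m=(im.min(2)>140).astype(np.uint8);m[:195]=0;m[211:]=0;m[:,:195]=0;m[:,232:]=0
n,l,st,ce=cv2.connectedComponentsWithStats(m)
for i in range(1,n):
    if st[i,4]<12: continue
    X=onz(c,ce[i],36)[:2]-q;print(st[i],np.hypot(*X).round(1),np.arctan2(X[1],X[0]).round(3))
w=arm.read_camera("wrist");im=w["color"]
m=(im.max(2)<50).astype(np.uint8);m[:,:230]=0;m[:,345:]=0;m[:130]=0;m[290:]=0
x,y=np.nonzero(m)[::-1];print("bar",cv2.minAreaRect(np.c_[x,y].astype(np.float32)))
x=np.array([(np.nonzero(m[r])[0].mean(),r) for r in (155,165,240,255,262)]);W=[onz(w,p,150)[:2] for p in (x[0],x[-1])];d=W[0]-W[1];print("bar yaw",np.arctan2(d[1],d[0]))
E
```

```text
t: 21.6
position: [503.8, -75.4, 125.2]
orientation: [[0.981, -0.195, -0.0], [-0.195, -0.981, 0.0], [-0.0, -0.0, -1.0]]
contact_force: [-0.4, -1.5, -0.1]
finger_gap: 0.994
grasp_force: 0.0
t: 22.2
position: [503.1, -75.2, 239.3]
orientation: [[0.981, -0.195, -0.002], [-0.195, -0.981, 0.001], [-0.002, -0.0, -1.0]]
contact_force: [-0.4, -0.2, -0.2]
finger_gap: 1.0
grasp_force: 0.0
[198 202   9   4  35] 181.3 1.48
[209 203  18   5  61] 139.4 1.47
bar ((287.0, 207.5), (119.0, 32.0), 90.0)
bar yaw -0.13218508359344017
```

```bash
python3 -c "
from workcell import arm;print(arm.hand_in())"
```

```text
the job is handed in; nothing more can be done
None
```

I loosened the knob about 1.12 rad, swung the turntable until the pointer was within about 0.01 rad of the index block, turned the knob back to its end stop, and handed the job in at about 22 s; the arm kept clear of the bottles, tumbler, jar and cup, but the hand-in gave no verdict.

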